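Still a hot casting flask over the quench pan with the bench jib

TASK

The casting flask on the bench jib is hot, so steer it by the jib's black lock knob alone and never touch the flask or the outer arm: take the knob, lift it and keep it up so that the outer arm is unlocked and swings free, calm the swing without hitting the end stops, and bring the flask to hang still over the middle of the quench pan. Keep it still and centred there for five seconds, and finish while holding the knob up, ready to be quenched. Leave the pan and the other things on the bench as they are.

Things in the scene. Friction and masses are not known exactly. Their poses are not given: they have to be found in the camera images.
- jib: Bench jib: a round steel foot (130 mm across) with an upright column 310 mm high, fixed to the bench. Origin on the bench surface, on the column's vertical axis; its y axis is the direction of the inner arm at joint value 0, z is up.
- inner_arm (a joint): Turn of the grey inner arm (level 30 mm square tube, z 240 to 270 mm) about the column's vertical axis, rad, positive counter-clockwise seen from above, 0 along the jib's y axis, stops at -0.6 and 0.8. It turns easily (friction 0.03 N m, damping 0.05 N m s) and stays where it is left.
- outer_arm (a joint): Turn of the outer arm about the elbow pin relative to the inner arm, rad, positive counter-clockwise seen from above, 0 with both arms in one straight line; end stops at -1.2 and 1.2. Locked at about 0.48 at the start. Freed, it swings about 0 like a slow gate pendulum: period about 3.2 s, dying away only over a minute. Inner-arm angular acceleration A gives this joint about -2.2 A.
- elbow (a point): Elbow pin, 260 mm from the column axis on the inner arm, at z 222 mm. The pin leans outward by 0.09 rad, which makes the outer arm seek the straight line. The outer arm (20 mm tube, 0.2 kg nominal, its centre of mass about 80 mm from the pin) hangs below the inner arm, top at z 232 mm, with the flask's hook 220 mm from the pin.
- lock (a joint): Lift of the spring plunger (lock) on top of the inner arm, m: 0 down, 0.020 at its upper stop. Its pin sits in the single parking hole of the round elbow plate (its ball nose slides on the plate without friction elsewhere) and is clear of it from 0.012; it must be held up (about 0.017 is right) against spring and weight of 3.5 to 5 N, and drops by itself when let go.
- knob_grip (a point): Middle of the plunger's black knob, an upright cylinder 32 mm across and 40 mm high that turns freely on its stem; 220 mm from the column axis along the inner arm, 305 mm above the bench when the lock is down. Free all round and above; the inner arm's top lies 35 mm below this point.
- flask: Hot casting flask: steel cylinder 60 mm across and 65 mm high in a ring with a bail, 0.5 kg nominal, hanging by the bail on the hook at the outer arm's end, where it can also rock a little across the arm (well damped, about 0.5 s). Origin where the bail rides on the hook, 196 mm above the bench; the flask's underside is 105 mm below the origin.
- flask_base (a point): Centre of the flask's underside, about 91 mm above the bench.
- pan: Steel quench pan, round, rim 172 mm across, 72 mm high, two small side handles. Origin at the centre of its underside. It stands where the flask hangs when the two arms are straight and point over it (about 480 mm from the column axis).
- bench_block: Dark steel bench block 75 x 105 x 45 mm; leave it.
- hammer: Hammer 240 mm long lying on the bench; leave it.
- spare_flask: Empty flask, steel tube 60 mm across and 65 mm high, standing on the bench; leave it.
- tongs: Flat dark tongs about 200 mm long lying on the bench; leave them.
- ring_dish: Low white dish 104 mm across with small rings; leave it.
- punch_stand: Wooden block 70 x 110 x 50 mm with steel punches, about 105 mm high in all; leave it.
Things that resemble listed ones, but are neither listed nor needed, are in the scene too. Leave any green look-alike of the pan alone.

How it is judged:
On the way, in this order (a step that is already met when the one before it is completed fails the run):
1. the lock is lifted and the outer arm is free (value of joint lock above 0.013 m), for 0.2 s.
2. with the lock held up, the flask hangs within 25 mm of the middle of the pan for 4 s (horizontal distance between flask_base and pan below 0.025 m and value of joint lock above 0.013 m and horizontal distance between knob_grip and the grasp point below 0.045 m), for 4 s.
At the end, for the whole second after the job is handed in: The gripper holds the lock knob up (lock above 13 mm), and the flask, free on its arm, hangs over the pan: centre within 25 mm of the pan's, slower than 0.05 m/s, arms straight within 0.12 rad (all of step 2 and linear speed of flask below 0.05 m/s and value of joint outer_arm between -0.12 and 0.12 rad and contact force between the fingers and inner_arm above 0.5 N); the arm keeps its last pose, push and grip.
It fails at once if the flask or the outer arm is touched by the robot (contact force between any of the fingers, the arm and outer_arm above 0.5 N).
It fails at once if the outer arm slams into its end stop (1.2 rad off straight) (value of joint outer_arm above 1.12 rad or value of joint outer_arm below -1.12 rad).
It fails at once if the pan is shoved (distance of pan from where it was at the start of the episode above 0.02 m).
It fails at once if other things on the bench are disturbed (distance of any of bench_block, hammer, spare_flask, tongs, ring_dish, punch_stand from where it was at the start of the episode above 0.03 m).
It also fails if it takes over 45 s, if anything falls off the work surface, if the arm or the gripper's body presses on something with over 40 N, if the wrist force passes 120 N, or if a joint passes its speed limit or range.

ROBOT

A 6-joint arm with a two-finger parallel gripper is mounted at the origin on the work surface. World frame = base frame: x ahead of the robot, y to its left, z up, the work surface at z = 0. Lengths are in m, angles in rad, forces in N, time in s.
With the tool pointing down it reaches from about 0.275 to 0.775 m from the base axis. Payload 14.6 kg.
Tool frame: the origin (TCP) lies at the centre of the arm's flange, where the gripper is bolted on; the fingertips stand 173 mm ahead of it and the grasp point (between the pads) lies 155 mm ahead of it; z points along the fingers, y is the line along which they close (so a half turn about z gives the same grasp; the last joint's range is limited). The gripper opens to 85 mm and grips with 20 to 120 N. Pads are 22 mm wide; open, the fingers measure 114 mm over their backs; the gripper's body (76 mm by 85 mm) begins 54 mm behind the grasp point. The pads swing forward as they close: fully open they stand 13 mm farther back than shut.
Start: joints at [0.974, 0.263, -0.048, 1.259, 0, 1.415], TCP at [0.224, 0.475, 0.405] pointing down, gripper open.
Joint ranges: [-2.65, 2.65], [-0.89, 1.7], [-1.18, 1.37], [-2.13, 2.11], [-1.35, 1.29], [-3.14, 3.14]. Speed limits (rad/s): [1.89, 1.89, 2.57, 2.79, 3.14, 3.14].

INTERFACE

Orientations are given as a unit quaternion [x, y, z, w].
In Python, from bench import state, camera, close_job gives the robot as it stands.
- The arm moves only by the tool play_rows, never from a script. Its argument "targets" is a list of rows, each an object of numbers: "tx", "ty", "tz": the shift along the tool's x, y, z normalised to -1 to 1, where 1 is 0.4 m; "rx", "ry", "rz": the turn, a rotation vector about the tool's x, y, z normalised to -1 to 1, where 1 is 0.5 rad; "gripper": the closure, from -1 (fully open) to 1 (shut). A call has 1 to 20 rows; each row is the pose to reach, as a shift and turn from the pose commanded when the call began, along the tool's axes at that moment; what a row does not reach only later rows make up. A row lasts 1/12 s, in which the tool goes at most 41.7 mm and 7.16 degrees, less where a joint would pass 70% of its speed; a pose out of reach is approached as far as the arm can. A call with a number of a shift or a turn outside -1 to 1 is refused whole. A call with a gripper value outside its range is refused whole. The fingers move at their own pace and stop on an object; "grip_force" is the grip in N (left out, the last holds). Time passes only in rows, so rows that repeat a pose let the fingers close. It gives the time, the measured TCP pose, the force, the opening and the grip force at its end, in the units of the state.
- state(): the state, without advancing time (a new reading comes with each control period).
- camera(name): name is "scene" or "top" or "wrist"; returns a dict with "color" (400x640x3 uint8, blue, green, red), "mtx" (3x3 intrinsics, pixels), "rvec" (rotation vector, rad) and "tvec" (3), from world to camera coordinates, as OpenCV has them. Camera axes: x right, y down, z forward; pixel columns grow to the right and rows downward; lengths in m; the calibration is good to about 2 mm. A picture is of the moment at which its call begins. There is no depth.
- close_job(): hands the job in; it is judged then, once.
The state is a dict: "t": time; "joint_pos": joint angles; "qd": joint speeds; "joint_efforts": joint torques, N m; "tool_pos": TCP position; "tcp_rot": TCP orientation; "wrist_force": force on the tool from outside, world axes, zero at the start; "moment": the same for the moment, N m; "grip_width": finger opening in m; "gripper_force": force on a finger pad.
Only numpy, scipy, OpenCV 4.12 (cv2) and the standard library are available. Lean on these libraries where they do the work, as an engineer would, in place of code of your own. Each camera call takes 0.05 s, during which the arm holds its last target. There are 200 camera calls.

## Working session

There is one attempt and no reset: what is moved stays moved. The work goes in short steps, Python scripts to look and compute and a tool call to move; the robot and the scene stay as the last step left them, time stands still between calls to the robot, and variables do not carry over. Pictures are saved under pics/ and viewed, at most 10 in all, crops included, and the job is handed in when it is done.

Besides the shell and the picture viewer there is one more tool, called after "Emit:" as name([rows], argument=value, ...), one row to a line, values as JSON. play_rows: Moves the arm, as the interface text tells. Scaled input: -1 to 1 covers 0.4 m each way for a shift and 0.5 rad each way for a turn. Its arguments: {"type":"object","properties":{"targets":{"type":"array","items":{"type":"object","properties":{"tx":{"type":"number","minimum":-1,"maximum":1},"ty":{"type":"number","minimum":-1,"maximum":1},"tz":{"type":"number","minimum":-1,"maximum":1},"rx":{"type":"number","minimum":-1,"maximum":1},"ry":{"type":"number","minimum":-1,"maximum":1},"rz":{"type":"number","minimum":-1,"maximum":1},"gripper":{"type":"number"}}}},"grip_force":{"type":"number"}},"required":["targets"]}

```bash
ls; mkdir -p pics; python3 - <<'E'
from bench import state,camera
import cv2,json
print(state())
for n in("scene","top"):
    c=camera(n);cv2.imwrite(f"pics/{n}0.png",c["color"]);print(n,c["mtx"].tolist(),c["rvec"],c["tvec"])
E
```

```text
pics
{'t': 0.0, 'joint_pos': array([ 9.73718762e-01,  2.63499776e-01, -4.89408032e-02,  1.25939408e+00,
        3.27422457e-06,  1.41548606e+00]), 'qd': array([-0.00016622, -0.00104001, -0.00025218,  0.00027399,  0.00160772,
        0.00048127]), 'joint_efforts': array([-2.45059979e-03, -6.37620306e+01,  3.84557855e+01,  1.42130247e-02,
       -7.54870325e-05,  1.01147864e-05]), 'tool_pos': array([0.22441072, 0.47451213, 0.40423558]), 'tcp_rot': array([ 2.19091858e-01,  9.75704099e-01, -4.82261169e-04, -1.92256322e-04]), 'wrist_force': array([-0.17347198,  0.05602026, -0.77365868]), 'moment': array([-0.0069704 ,  0.02438863,  0.00552634]), 'gripper_force': 0.0, 'grip_width': 0.08561853656698439}
scene [[361.6781532233974, 0.0, 320.0160588873244], [0.0, 361.6781532233974, 195.17301642957716], [0.0, 0.0, 1.0]] [ 1.12904154  2.37465009 -1.03011957] [ 0.38216325 -0.12810183  1.56145718]
top [[445.02204217975975, 0.0, 318.56488450854806], [0.0, 445.02204217975975, 200.98996450741134], [0.0, 0.0, 1.0]] [ 2.17832501 -2.12580414  0.08933997] [-0.02759359  0.57940325  1.26939659]
```

View pics/scene0.png

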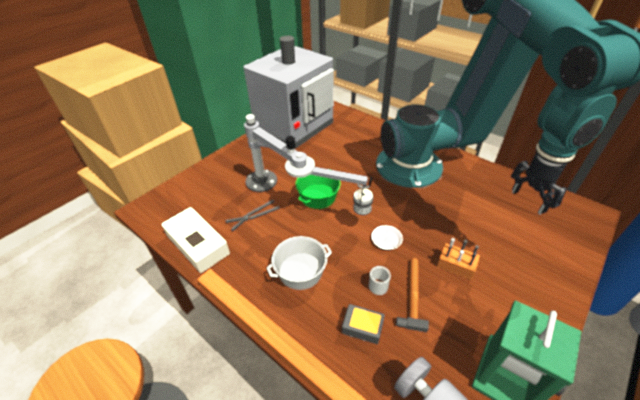

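View pics/top0.png

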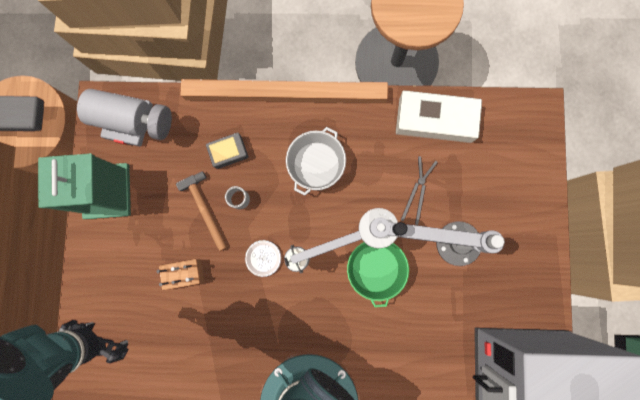

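The scene shows the column at (255,150), the black knob at about (290,143), the steel pan at (299,263) and the green look-alike at (318,190). In the top view the knob is at (400,229), the pan at (316,160), the green pan at (378,270), the foot at (460,242) and the column top at (493,242). The only black cylinder on the inner arm next to the elbow plate is the knob. The grey pan with two handles is the quench pan; the green one is the decoy. I'll confirm with a crop and measure.

```bash
cat > h.py <<'E'
import cv2,numpy as np
from bench import state,camera
def ray(c,uv):
    R=cv2.Rodrigues(np.array(c["rvec"],float))[0];t=np.array(c["tvec"],float).ravel()
    p=cv2.undistortPoints(np.array([[uv]],float),c["mtx"],None)[0,0]
    d=R.T@np.array([p[0],p[1],1]);return -R.T@t,d/np.linalg.norm(d)
def plane(c,uv,z):
    o,d=ray(c,uv);return o+d*(z-o[2])/d[2]
def tri(a,ua,b,ub):
    o1,d1=ray(a,ua);o2,d2=ray(b,ub)
    s=np.linalg.lstsq(np.c_[d1,-d2],o2-o1,rcond=None)[0]
    p,q=o1+s[0]*d1,o2+s[1]*d2
    return (p+q)/2,np.linalg.norm(p-q)
def proj(c,P):
    return cv2.projectPoints(np.array(P,float).reshape(-1,3),c["rvec"],c["tvec"],c["mtx"],None)[0].reshape(-1,2)
def blob(m,box):
    x0,y0,x1,y1=box;k=np.zeros(m.shape,np.uint8);k[y0:y1,x0:x1]=m[y0:y1,x0:x1]
    n,l,s,ce=cv2.connectedComponentsWithStats(k)
    i=1+np.argmax(s[1:,4]);return ce[i],s[i]
E
python3 - <<'E'
from h import *
s,t=camera("scene"),camera("top")
def dark(c,th=45): return (c["color"].max(2)<th).astype(np.uint8)
ks=blob(dark(s),(278,128,305,160));kt=blob(dark(t),(385,215,415,245))
print(ks,kt,tri(s,ks[0],t,kt[0]))
cs=s["color"][110:310,220:400];ct=t["color"][120:310,270:510]
a=cv2.resize(cs,None,fx=2,fy=2,interpolation=3);b=cv2.resize(ct,None,fx=1.667,fy=1.667,interpolation=3)
im=np.zeros((400,800,3),np.uint8);im[:400,:360]=a;b=b[:,:440];im[:b.shape[0],360:360+b.shape[1]]=b
cv2.imwrite("pics/crop1.png",im)
# foot/col top rough
print("foot",plane(t,(460,242),0.01),plane(t,(493,242),.31),plane(s,(262,182),0.01))
print("pan",plane(t,(316,160),.072),plane(s,(300,262),.072))
E
```

```text
(array([290.06944444, 142.77777778]), array([286, 137,   9,  12,  72], dtype=int32)) (array([395., 232.]), array([394, 231,   3,   3,   3], dtype=int32)) (array([ 0.48720245, -0.20240102,  0.30364629]), np.float64(0.013234802812647108))
foot [ 0.47138432 -0.4287755   0.01      ] [ 0.46559312 -0.41591736  0.31      ] [ 0.47592601 -0.41202722  0.01      ]
pan [ 0.69326147 -0.00420602  0.072     ] [0.70630978 0.01069872 0.072     ]
```

View pics/crop1.png

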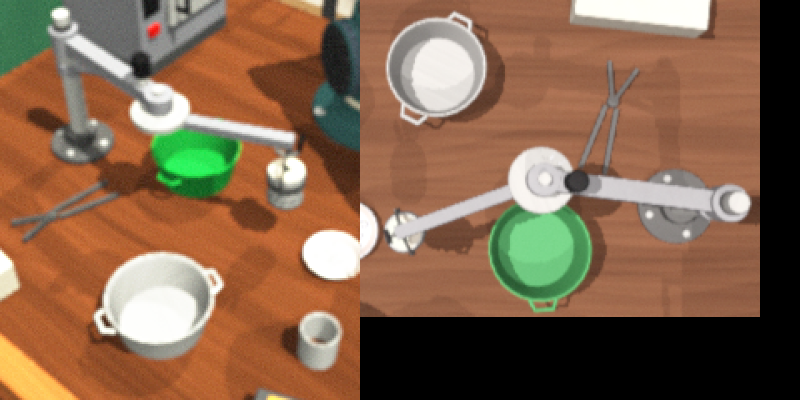

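The crop confirms the black knob on the grey inner arm beside the elbow plate, and the steel two-handled pan, which is separate from the green one under the arm. Next I'll refine the measurements.

```bash
python3 - <<'E'
from h import *
s,t=camera("scene"),camera("top")
def lowsat(c,a=60,v=90):
    h=cv2.cvtColor(c["color"],cv2.COLOR_BGR2HSV);return ((h[...,1]<a)&(h[...,2]>v)).astype(np.uint8)
def ell(c,box,v=90,k=9):
    m=lowsat(c,60,v);x0,y0,x1,y1=box;q=np.zeros_like(m);q[y0:y1,x0:x1]=m[y0:y1,x0:x1]
    q=cv2.morphologyEx(q,cv2.MORPH_CLOSE,np.ones((5,5)));q=cv2.morphologyEx(q,cv2.MORPH_OPEN,cv2.getStructuringElement(2,(k,k)))
    cn=max(cv2.findContours(q,0,1)[0],key=cv2.contourArea);return cn
def circ(P):
    A=np.c_[2*P[:,:2],np.ones(len(P))];x=np.linalg.lstsq(A,(P[:,:2]**2).sum(1),rcond=None)[0]
    return x[:2],np.sqrt(x[2]+x[0]**2+x[1]**2)
# pan: top view rim -> hull on plane z=.072, robust circle
cn=ell(t,(270,115,365,205),k=21);P=np.array([plane(t,p[0],.072) for p in cn]);print("pan top",circ(P),cv2.fitEllipse(cn))
# pan in scene: upper (far) rim edge only + sides
cn=ell(s,(265,232,335,292),k=21);e=cv2.fitEllipse(cn);P=np.array([plane(s,p[0],.072) for p in cn if p[0][1]<262]);print("pan scn",circ(P),e)
# column cap
for c,box in((t,(482,228,510,256)),(s,(240,108,264,130))):
    m=lowsat(c,60,120);print("cap",blob(m,box))
# knob
for c,box in((t,(388,215,415,242)),(s,(278,128,305,160))):
    h=c["color"].max(2);m=(h<75).astype(np.uint8);print("knob",blob(m,box))
    x0,y0,x1,y1=box;print(h[y0+4:y1-2,x0+2:x1-2:1])
E
```

```text
pan top (array([ 0.69343963, -0.00231648]), np.float64(0.08771312005014138)) ((315.3756408691406, 160.1341094970703), (58.13414001464844, 63.60810470581055), 32.92377853393555)
pan scn (array([ 0.69621017, -0.00123249]), np.float64(0.08749338611076225)) ((298.7086181640625, 261.6433410644531), (50.750244140625, 56.888572692871094), 70.11502838134766)
cap (array([492.21957041, 241.7326969 ]), array([482, 231,  23,  22, 419], dtype=int32))
cap (array([252.13366337, 122.26732673]), array([244, 113,  20,  17, 202], dtype=int32))
knob (array([399.57241379, 228.31724138]), array([393, 222,  14,  13, 145], dtype=int32))
[[216 230 233 233 234 229 197 170 163 162 145 118 103 102 112 111 116 113
  112 111 109 112 113]
 [178 206 228 232 233 231 217 180 162 157 132 106  97  97 109 111 111 110
  112 108 110 110 111]
 [168 175 204 228 231 230 227 181 146 131  99  87  92  99 106 110 114 109
  113 113 113 111 111]
 [190 175 177 202 209 208 200 147  93  76  62  58  72  85  96 108 112 114
  111 111 112 115 113]
 [205 189 184 182 167 147 133  79  58  60  56  53  58  54  67  90 105 112
  109 109 110 109
[... 3471 characters left out ...]
162 149 156 157 160]
 [100 106 116 115 128 134 138 144 153 167 195 212 206 208 222 231 219 207
  200 195 191 188 183]
 [104 104  98 105 108 122 130 143 156 172 196 205 217 218 233 241 243 244
  243 245 243 235 220]
 [111 102 101 102 102 106 122 151 171 183 195 213 226 233 238 241 249 254
  255 255 255 253 244]
 [128 110 111 104  96 107 113 127 150 184 199 223 231 239 240 243 251 255
  255 255 255 254 248]
 [150 133 122 114 106 100  99 105 120 147 175 210 234 241 240 238 242 250
  253 254 252 249 243]
 [156 151 140 128 109 106 103 106 104 111 135 184 224 239 239 232 219 222
  234 239 239 235 238]
 [160 166 157 145 135 119 114 104 102 103 111 144 205 236 242 235 215 202
  215 221 227 233 240]]
```

```bash
python3 - <<'E'
from h import *
s,t=camera("scene"),camera("top");pan=np.array([.6948,-.0018])
k,e=tri(s,(290.2,142.2),t,(399.6,228.3));print("knob tri",k,e, plane(t,(400,228),.325),plane(t,(399.6,228.3),.31),plane(s,(290.2,142.2),.305))
c=plane(t,(494,241.5),.31);f=plane(t,(460.2,243.5),.008);f2=plane(s,(261.5,181.5),.008);ct,e=tri(s,(251,120.5),t,(494,241.5))
print("col top",c,"foot",f,f2,"tri",ct,e)
for n,q in(("c",c),("f",f),("ct",ct)):
    print(n,np.linalg.norm(pan-q[:2]),np.linalg.norm(k[:2]-q[:2]),np.arctan2(*(pan-q[:2])[::-1]),np.arctan2(*(k[:2]-q[:2])[::-1]))
# intersect circles: 0.48 from pan, .22 from knob
from scipy.optimize import fsolve
kk=k[:2];q=fsolve(lambda x:[np.hypot(*(x-pan))-.48,np.hypot(*(x-kk))-.22],f[:2]);print("circ",q,np.arctan2(*(pan-q)[::-1]),np.arctan2(*(kk-q)[::-1]))
E
```

```text
knob tri [ 0.49126745 -0.20702398  0.30689999] 0.0004289730042166892 [ 0.49114463 -0.20528046  0.325     ] [ 0.4912426  -0.20671216  0.31      ] [ 0.48929226 -0.20878307  0.305     ]
col top [ 0.46677003 -0.41816251  0.31      ] foot [ 0.46708241 -0.42989302  0.008     ] [ 0.47363859 -0.41778291  0.008     ] tri [ 0.46723554 -0.42409972  0.29363901] 3.464615988128327e-06
c 0.4747161312817514 0.212554943200159 1.0697424330741798 1.4552874801454498
f 0.4848906458376092 0.22417744920149196 1.081928434192759 1.462702482986198
ct 0.4797109883829332 0.21840194372571384 1.0765387081403626 1.4605378272041059
circ [ 0.47020482 -0.4260134 ] 1.083875703740928 1.4749102301747348
```

Emit:
play_rows([
  {"tz":-0.2,"gripper":-1},
  {"tz":-0.44,"gripper":-1},
  {"tz":-0.44,"gripper":-1},
  {"tz":-0.44,"gripper":-1},
  {"tx":-0.65,"ty":-0.6,"tz":-0.44,"rz":1,"gripper":-1},
  {"tx":-0.65,"ty":-0.6,"tz":-0.44,"rz":1,"gripper":-1},
  {"tx":-0.65,"ty":-0.6,"tz":-0.44,"rz":1,"gripper":-1},
  {"tx":-0.65,"ty":-0.6,"tz":-0.44,"rz":1,"gripper":-1},
  {"tx":-0.65,"ty":-0.6,"tz":-0.44,"rz":1,"gripper":-1},
  {"tx":-0.65,"ty":-0.6,"tz":-0.44,"rz":1,"gripper":-1},
  {"tx":-0.65,"ty":-0.6,"tz":-0.44,"rz":1,"gripper":-1},
  {"tx":-0.65,"ty":-0.6,"tz":-0.44,"rz":1,"gripper":-1},
  {"tx":-0.65,"ty":-0.6,"tz":-0.44,"rz":1,"gripper":-1},
], grip_force=70)

```text
validation failed for argument at $.ta...
```

Emit:
play_rows([
  {"tx":0.0,"ty":0.0,"tz":-0.2,"rx":0.0,"ry":0.0,"rz":0.0,"gripper":-1.0},
  {"tx":0.0,"ty":0.0,"tz":-0.4,"rx":0.0,"ry":0.0,"rz":0.0,"gripper":-1.0},
], grip_force=70)

```text
t: 0.57
tool_pos: [0.224, 0.4739, 0.4874]
tcp_rot: [0.219, 0.976, -0.002, -0.001]
wrist_force: [0.7, 1.6, 0.9]
grip_width: 0.0854
gripper_force: 0.0
```

Emit:
play_rows([
  {"tx":0.0,"ty":0.0,"tz":-0.1,"rx":0.0,"ry":0.0,"rz":0.0,"gripper":-1.0},
  {"tx":-0.65,"ty":-0.6,"tz":-0.23,"rx":0.0,"ry":0.0,"rz":0.98,"gripper":-1.0},
  {"tx":-0.65,"ty":-0.6,"tz":-0.23,"rx":0.0,"ry":0.0,"rz":0.98,"gripper":-1.0},
  {"tx":-0.65,"ty":-0.6,"tz":-0.23,"rx":0.0,"ry":0.0,"rz":0.98,"gripper":-1.0},
  {"tx":-0.65,"ty":-0.6,"tz":-0.23,"rx":0.0,"ry":0.0,"rz":0.98,"gripper":-1.0},
  {"tx":-0.65,"ty":-0.6,"tz":-0.23,"rx":0.0,"ry":0.0,"rz":0.98,"gripper":-1.0},
  {"tx":-0.65,"ty":-0.6,"tz":-0.23,"rx":0.0,"ry":0.0,"rz":0.98,"gripper":-1.0},
  {"tx":-0.65,"ty":-0.6,"tz":-0.23,"rx":0.0,"ry":0.0,"rz":0.98,"gripper":-1.0},
  {"tx":-0.65,"ty":-0.6,"tz":-0.23,"rx":0.0,"ry":0.0,"rz":0.98,"gripper":-1.0},
  {"tx":-0.65,"ty":-0.6,"tz":-0.23,"rx":0.0,"ry":0.0,"rz":0.98,"gripper":-1.0},
], grip_force=70)

```text
t: 1.4
tool_pos: [0.3574, 0.1436, 0.5807]
tcp_rot: [0.45, 0.893, 0.0, 0.001]
wrist_force: [-0.2, 0.2, -0.1]
grip_width: 0.0856
gripper_force: 0.0
```

Emit:
play_rows([
  {"tx":-0.88,"ty":-0.25,"tz":0.0,"rx":0.0,"ry":0.0,"rz":0.98,"gripper":-1.0},
  {"tx":-0.88,"ty":-0.25,"tz":0.0,"rx":0.0,"ry":0.0,"rz":0.98,"gripper":-1.0},
  {"tx":-0.88,"ty":-0.25,"tz":0.0,"rx":0.0,"ry":0.0,"rz":0.98,"gripper":-1.0},
  {"tx":-0.88,"ty":-0.25,"tz":0.0,"rx":0.0,"ry":0.0,"rz":0.98,"gripper":-1.0},
  {"tx":-0.88,"ty":-0.25,"tz":0.0,"rx":0.0,"ry":0.0,"rz":0.98,"gripper":-1.0},
  {"tx":-0.88,"ty":-0.25,"tz":0.0,"rx":0.0,"ry":0.0,"rz":0.98,"gripper":-1.0},
  {"tx":-0.88,"ty":-0.25,"tz":0.0,"rx":0.0,"ry":0.0,"rz":0.98,"gripper":-1.0},
  {"tx":-0.88,"ty":-0.25,"tz":0.0,"rx":0.0,"ry":0.0,"rz":0.98,"gripper":-1.0},
  {"tx":-0.88,"ty":-0.25,"tz":0.0,"rx":0.0,"ry":0.0,"rz":0.98,"gripper":-1.0},
], grip_force=70)

```text
t: 2.15
tool_pos: [0.487, -0.1987, 0.5795]
tcp_rot: [0.653, 0.757, -0.0, -0.0]
wrist_force: [1.1, 0.5, 0.6]
grip_width: 0.0855
gripper_force: 0.0
```

Emit:
play_rows([
  {"tx":0.0,"ty":0.0,"tz":0.0,"rx":0.0,"ry":0.0,"rz":0.88,"gripper":-1.0},
  {"tx":0.0,"ty":0.0,"tz":0.0,"rx":0.0,"ry":0.0,"rz":0.88,"gripper":-1.0},
  {"tx":0.0,"ty":0.0,"tz":0.0,"rx":0.0,"ry":0.0,"rz":0.88,"gripper":-1.0},
  {"tx":0.0,"ty":0.0,"tz":0.0,"rx":0.0,"ry":0.0,"rz":0.88,"gripper":-1.0},
  {"tx":0.0,"ty":0.0,"tz":0.0,"rx":0.0,"ry":0.0,"rz":0.88,"gripper":-1.0},
], grip_force=70)

```text
t: 2.57
tool_pos: [0.4866, -0.1958, 0.5799]
tcp_rot: [0.803, 0.596, -0.0, -0.0]
wrist_force: [-0.8, 0.3, 0.2]
grip_width: 0.085
gripper_force: 0.0
```

```bash
python3 - <<'E'
from h import *
s=state();print(s["t"],s["tool_pos"],s["tcp_rot"],s["joint_pos"])
ims=[]
for n in("wrist","top"):
    c=camera(n);ims.append(c["color"]);print(n,c["mtx"].tolist(),np.ravel(c["rvec"]),np.ravel(c["tvec"]))
    np.save(n+".npy",c,allow_pickle=True)
    print(proj(c,[[.491,-.207,.305],[.4685,-.425,.31],[.6948,-.0018,.072]]))
cv2.imwrite("pics/w1.png",np.hstack([cv2.resize(i,(400,250),interpolation=3) for i in ims]))
E
```

```text
2.5667 [ 0.48658029 -0.19584458  0.57994513] [ 8.03153658e-01  5.95771933e-01 -2.24486223e-05 -6.83347606e-05] [-5.38089977e-01  2.83652210e-01  4.56368908e-01  1.74365645e+00
  1.10769549e-05  1.32704980e+00]
wrist [[277.41238901802114, 0.0, 313.97473985037846], [0.0, 277.41238901802114, 196.25351807042784], [0.0, 0.0, 1.0]] [-2.81892824  0.41700055  0.06030217] [-0.5235244  -0.13218788  0.53268354]
[[321.18058828 206.80244618]
 [356.42005413 387.31936449]
 [410.95311312  -9.96029755]]
top [[445.02204217975975, 0.0, 318.56488450854806], [0.0, 445.02204217975975, 200.98996450741134], [0.0, 0.0, 1.0]] [ 2.17832501 -2.12580414  0.08933997] [-0.02759359  0.57940325  1.26939659]
[[399.38507731 228.51683643]
 [497.05948134 240.80506518]
 [315.17422788 159.45420496]]
```

View pics/w1.png

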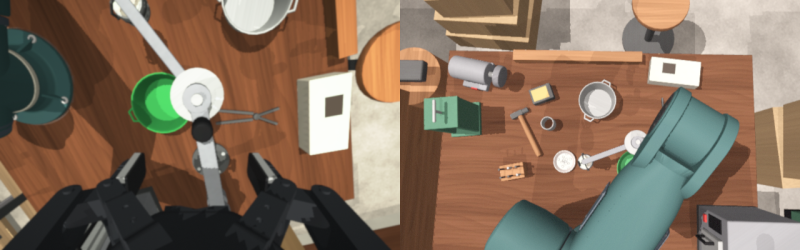

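The view on the left, from the wrist, shows the knob at about (323,210) full-res between the open fingers, straight under the tool; the arm and elbow plate lie ahead at (315,150). In the top view the outer arm, flask and pan stay visible past the robot.

```bash
python3 - <<'E'
from h import *
c=camera("wrist");t=np.load("top.npy",allow_pickle=True).item()
m=(c["color"].max(2)<70).astype(np.uint8)
b,st=blob(m,(295,175,355,232));print(b,st)
for z in(.305,.315,.325):print(plane(c,b,z))
# elbow cap & flask hook in top
print(tri(c,b,t,(0,0))[1])
s=state();q=s["tcp_rot"];x,y=q[:2];print("yaw y",np.degrees(np.arctan2(y*y-x*x,2*x*y)),s["tool_pos"])
E
```

```text
[323.20966272 207.28258888] [ 307  188   34   40 1097]
[ 0.49273798 -0.2078663   0.305     ]
[ 0.4933737  -0.20443369  0.315     ]
[ 0.49400942 -0.20100108  0.325     ]
0.010818996859200411
yaw y -16.515330390163882 [ 0.48655001 -0.19566553  0.58004665]
```

Emit:
play_rows([
  {"tx":-0.021,"ty":0.021,"tz":0.06,"rx":0.0,"ry":0.0,"rz":0.0,"gripper":-1.0},
  {"tx":-0.021,"ty":0.021,"tz":0.13,"rx":0.0,"ry":0.0,"rz":0.0,"gripper":-1.0},
  {"tx":-0.021,"ty":0.021,"tz":0.2,"rx":0.0,"ry":0.0,"rz":0.0,"gripper":-1.0},
  {"tx":-0.021,"ty":0.021,"tz":0.26,"rx":0.0,"ry":0.0,"rz":0.0,"gripper":-1.0},
  {"tx":-0.021,"ty":0.021,"tz":0.3,"rx":0.0,"ry":0.0,"rz":0.0,"gripper":-1.0},
  {"tx":-0.021,"ty":0.021,"tz":0.3,"rx":0.0,"ry":0.0,"rz":0.0,"gripper":-1.0},
  {"tx":-0.021,"ty":0.021,"tz":0.3,"rx":0.0,"ry":0.0,"rz":0.0,"gripper":-1.0},
], grip_force=70)

```text
t: 3.3
tool_pos: [0.4921, -0.206, 0.4602]
tcp_rot: [0.802, 0.598, -0.0, -0.0]
wrist_force: [0.4, -0.4, 0.4]
grip_width: 0.0856
gripper_force: 0.0
```

```bash
python3 - <<'E'
from h import *
c=camera("wrist");s=state();print(s["t"],s["tool_pos"],s["wrist_force"])
print(proj(c,[[.492,-.206,.325],[.492,-.206,.305]]))
cv2.imwrite("pics/w2.png",c["color"])
E
```

```text
3.35 [ 0.49225062 -0.20615421  0.46101531] [ 0.20190436 -0.09506219  0.46732448]
[[312.60532126 290.95527706]
 [312.77796601 266.56412539]]
```

View pics/w2.png

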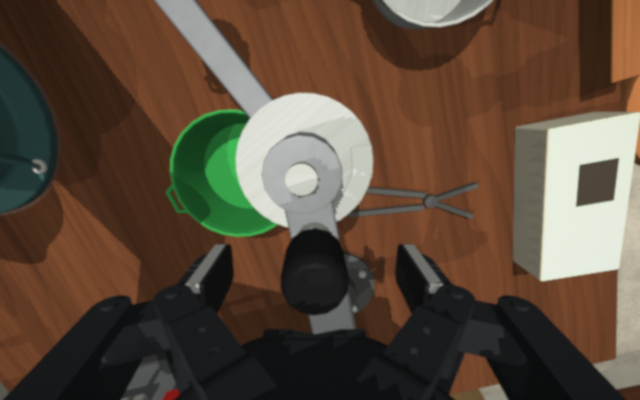

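The knob sits at about (316,285), centred between the open pads, with the fingers clear of the inner arm. Closing the gripper.

Emit:
play_rows([
  {"tx":0.0,"ty":0.0,"tz":0.0,"rx":0.0,"ry":0.0,"rz":0.0,"gripper":1.0},
  {"tx":0.0,"ty":0.0,"tz":0.0,"rx":0.0,"ry":0.0,"rz":0.0,"gripper":1.0},
  {"tx":0.0,"ty":0.0,"tz":0.0,"rx":0.0,"ry":0.0,"rz":0.0,"gripper":1.0},
  {"tx":0.0,"ty":0.0,"tz":0.0,"rx":0.0,"ry":0.0,"rz":0.0,"gripper":1.0},
  {"tx":0.0,"ty":0.0,"tz":0.0,"rx":0.0,"ry":0.0,"rz":0.0,"gripper":1.0},
  {"tx":0.0,"ty":0.0,"tz":0.0,"rx":0.0,"ry":0.0,"rz":0.0,"gripper":1.0},
  {"tx":0.0,"ty":0.0,"tz":0.0,"rx":0.0,"ry":0.0,"rz":0.0,"gripper":1.0},
], grip_force=70)

```text
t: 3.93
tool_pos: [0.4923, -0.2062, 0.4606]
tcp_rot: [0.802, 0.597, 0.0, 0.001]
wrist_force: [1.1, 1.3, 5.4]
grip_width: 0.0298
gripper_force: 68.8
```

```bash
cat > jib.py <<'E'
from h import *
from scipy.integrate import solve_ivp
from scipy.optimize import fsolve
COL=np.array([.4685,-.425]);PAN=np.array([.6948,-.0018]);W=2*np.pi/3.2
u=lambda a:np.array([np.cos(a),np.sin(a)])
def theta(s=None):
    s=s or state();d=s["tool_pos"][:2]-COL;return np.arctan2(d[1],d[0])
def phi(name,th=None,save=None):
    th=theta() if th is None else th
    c=camera(name);im=c["color"]
    if save: cv2.imwrite(save,im)
    h=cv2.cvtColor(im,cv2.COLOR_BGR2HSV);m=(h[...,1]<60)&(h[...,2]>100)
    el=COL+.26*u(th)
    v,x=np.nonzero(m);R=cv2.Rodrigues(np.array(c["rvec"],float))[0];o=-R.T@np.ravel(c["tvec"])
    D=np.c_[x,v,np.ones(len(x))]@np.linalg.inv(c["mtx"]).T@R;P=o+D*((.232-o[2])/D[:,2])[:,None]
    d=P[:,:2]-el;r=np.hypot(*d.T);a=(np.arctan2(d[:,1],d[:,0])-th+np.pi)%(2*np.pi)-np.pi
    k=(r>.065)&(r<.125)&(abs(a)<1.4);r,a=r[k],a[k]
    if k.sum()<20:return None,0
    H,e=np.histogram(a,70,(-1.4,1.4));H=np.convolve(H,np.ones(5),"same");p=e[H.argmax()]+.02
    for _ in range(5):
        q=abs(r*np.sin(a-p))<.016;p=np.median(a[q]) if q.any() else p
    y=r*np.sin(a[:]-p);q=abs(y)<.016
    return p+np.arcsin((y[q].mean())/r[q].mean()),int(q.sum())
def acc(f,A,w,th_d): return -W*W*np.sin(f)-(1+1.2*np.cos(f))*A-1.2*np.sin(f)*th_d**2
def plan(f0,v0,th0,th1,T):
    P=np.polynomial.Polynomial;s=P([0,1]);base=10*s**3-15*s**4+6*s**5;B=(s*(1-s))**3*64
    def tr(c): return th0+(th1-th0)*base+B*(c[0]+c[1]*(s-.5))
    def sim(c,te=None):
        g=tr(c);d1,d2=g.deriv(),g.deriv(2)
        return solve_ivp(lambda t,y:[y[1],acc(y[0],d2(t/T)/T**2,0,d1(t/T)/T)],(0,T),[f0,v0],rtol=1e-7,t_eval=te)
    c=fsolve(lambda c:sim(c).y[:,-1],[0,0]);n=round(T*12);te=np.arange(n+1)/12;te[-1]=T
    y=sim(c,te).y;return tr(c)(np.arange(n+1)/n),y
def rows(th):
    q=state()["tcp_rot"];x,y=q[:2]/np.hypot(*q[:2]);ax=np.array([x*x-y*y,2*x*y]);ay=np.array([2*x*y,y*y-x*x])
    p=.22*np.array([u(a) for a in th])
    for i in range(0,len(th)-1,20):
        d=(p[i+1:i+21]-p[i])/.4;print("call",i//20,[(round(float(e@ax),3),round(float(e@ay),3)) for e in d])
E
python3 - <<'E'
from jib import *
print(theta());print([phi(n) for n in("top","wrist")])
tp=np.arctan2(*(PAN-COL)[::-1]);th=theta();print(tp)
for T in(2.5,40/12,45/12,50/12,5):
    for f,v in((.48,0),(.4,-.45)):
        t,y=plan(f,v,th,tp,T);print(T,f,y[:,-1],abs(y[0]).max(),abs(np.diff(t)).max()*.22*1000,t.min()-th,t.max()-th)
E
```

```text
1.462501758347127
[(np.float64(0.48765601289738053), 220), (np.float64(0.4660464300203719), 3192)]
1.0797481007974097
2.5 0.48 [8.98467498e-15 1.50261747e-14] 0.48 6.206822564813619 -0.3828323173932162 0.0
2.5 0.4 [-4.28610598e-14  3.91145449e-14] 0.4 4.47577869233764 -0.38283231739320467 0.0
3.3333333333333335 0.48 [7.41336788e-15 1.23633742e-14] 0.48 4.825214315130446 -0.38324265569973703 0.0
3.3333333333333335 0.4 [-3.93960445e-15 -4.71552051e-15] 0.4 4.647478121887123 -0.3835753507130806 0.0
3.75 0.48 [2.81914249e-15 5.83560977e-15] 0.48 4.642066222908405 -0.39354223769507946 0.0
3.75 0.4 [-2.63461128e-15 -3.30898503e-15] 0.4 4.603706929430005 -0.3878212825593004 0.0
4.166666666666667 0.48 [1.76573166e-15 2.21003771e-15] 0.48 4.507867529381415 -0.41026346157064464 0.0
4.166666666666667 0.4 [ 4.72187516e-15 -2.91947862e-14] 0.4 4.618679748751187 -0.390265616050957 0.0
5 0.48 [6.74320896e-15 2.48759346e-15] 0.48 4.789124783240166 -0.4459640168208918 0.0
5 0.4 [ 5.38734638e-15 -9.13939063e-15] 0.4 4.308110660375961 -0.38283231739319845 0.0
```

The angle measurement works: both cameras give about 0.48 rad. Lifting the lock.

Emit:
play_rows([
  {"tx":0.0,"ty":0.0,"tz":-0.022,"rx":0.0,"ry":0.0,"rz":0.0,"gripper":1.0},
  {"tx":0.0,"ty":0.0,"tz":-0.043,"rx":0.0,"ry":0.0,"rz":0.0,"gripper":1.0},
  {"tx":0.0,"ty":0.0,"tz":-0.043,"rx":0.0,"ry":0.0,"rz":0.0,"gripper":1.0},
], grip_force=70)

```text
t: 4.28
tool_pos: [0.4922, -0.2062, 0.4787]
tcp_rot: [0.802, 0.597, 0.0, 0.0]
wrist_force: [0.7, 0.7, -4.2]
grip_width: 0.0305
gripper_force: 69.7
```

```bash
python3 - <<'E'
from jib import *
s=state();print(s["t"],s["tool_pos"],s["wrist_force"],theta())
o=[]
for n in("top","wrist")*3:
    t=state()["t"];o.append((t,n,*phi(n)))
for x in o:print(x)
s=state();print(s["t"],s["tool_pos"],s["wrist_force"],theta())
E
```

```text
4.2833 [ 0.4922282  -0.20616647  0.47871146] [ 0.66750146  0.65000005 -4.17206988] 1.4627879297437645
(4.2833, 'top', np.float64(0.4578541868363675), 219)
(4.3333, 'wrist', np.float64(0.4186628455994384), 2790)
(4.3833, 'top', np.float64(0.4246332129155713), 220)
(4.4333, 'wrist', np.float64(0.3789998657932099), 2798)
(4.4833, 'top', np.float64(0.37471481645407967), 222)
(4.5333, 'wrist', np.float64(0.3239165210987861), 2708)
4.5833 [ 0.49218884 -0.20619161  0.47688222] [-0.23656706 -1.39138855 -4.73533779] 1.4629534305788232
```

```bash
python3 - <<'E'
from jib import *
tp=np.arctan2(*(PAN-COL)[::-1]);th=theta()
for T in(30/12,36/12,40/12):
    t,y=plan(.281,-.763,th,tp,T);print(T,abs(y[0]).max(),y[0].min(),abs(np.diff(t)).max()*220,t.min()-th,t.max()-th)
rows(t)
E
```

```text
2.5 0.281 -0.20743042646314125 4.829622723229865 -0.38320532978141486 0.0
3.0 0.281 -0.2068214140640639 5.113617888476942 -0.38320532978141486 0.0
3.3333333333333335 0.281 -0.2107079751045053 5.119997545082797 -0.38320532978141486 0.0
call 0 [(0.0, 0.0), (0.0, 0.001), (0.001, 0.003), (0.001, 0.007), (0.002, 0.012), (0.003, 0.019), (0.004, 0.028), (0.006, 0.038), (0.007, 0.049), (0.008, 0.061), (0.009, 0.073), (0.009, 0.086), (0.009, 0.099), (0.009, 0.111), (0.009, 0.123), (0.008, 0.135), (0.007, 0.145), (0.006, 0.155), (0.006, 0.164), (0.005, 0.171)]
call 1 [(-0.001, 0.007), (-0.002, 0.012), (-0.003, 0.017), (-0.003, 0.021), (-0.004, 0.025), (-0.004, 0.027), (-0.005, 0.029), (-0.005, 0.031), (-0.005, 0.032), (-0.005, 0.033), (-0.006, 0.034), (-0.006, 0.035), (-0.006, 0.036), (-0.006, 0.037), (-0.006, 0.037), (-0.006, 0.037), (-0.006, 0.038), (-0.006, 0.038), (-0.006, 0.038), (-0.006, 0.038)]
```

Emit:
play_rows([
  {"tx":0.0,"ty":0.0,"tz":0.0,"rx":0.0,"ry":0.0,"rz":0.0,"gripper":1.0},
  {"tx":0.0,"ty":0.001,"tz":0.0,"rx":0.0,"ry":0.0,"rz":0.0,"gripper":1.0},
  {"tx":0.001,"ty":0.003,"tz":0.0,"rx":0.0,"ry":0.0,"rz":0.0,"gripper":1.0},
  {"tx":0.001,"ty":0.007,"tz":0.0,"rx":0.0,"ry":0.0,"rz":0.0,"gripper":1.0},
  {"tx":0.002,"ty":0.012,"tz":0.0,"rx":0.0,"ry":0.0,"rz":0.0,"gripper":1.0},
  {"tx":0.003,"ty":0.019,"tz":0.0,"rx":0.0,"ry":0.0,"rz":0.0,"gripper":1.0},
  {"tx":0.004,"ty":0.028,"tz":0.0,"rx":0.0,"ry":0.0,"rz":0.0,"gripper":1.0},
  {"tx":0.006,"ty":0.038,"tz":0.0,"rx":0.0,"ry":0.0,"rz":0.0,"gripper":1.0},
  {"tx":0.007,"ty":0.049,"tz":0.0,"rx":0.0,"ry":0.0,"rz":0.0,"gripper":1.0},
  {"tx":0.008,"ty":0.061,"tz":0.0,"rx":0.0,"ry":0.0,"rz":0.0,"gripper":1.0},
  {"tx":0.009,"ty":0.073,"tz":0.0,"rx":0.0,"ry":0.0,"rz":0.0,"gripper":1.0},
  {"tx":0.009,"ty":0.086,"tz":0.0,"rx":0.0,"ry":0.0,"rz":0.0,"gripper":1.0},
  {"tx":0.009,"ty":0.099,"tz":0.0,"rx":0.0,"ry":0.0,"rz":0.0,"gripper":1.0},
  {"tx":0.009,"ty":0.111,"tz":0.0,"rx":0.0,"ry":0.0,"rz":0.0,"gripper":1.0},
  {"tx":0.009,"ty":0.123,"tz":0.0,"rx":0.0,"ry":0.0,"rz":0.0,"gripper":1.0},
  {"tx":0.008,"ty":0.135,"tz":0.0,"rx":0.0,"ry":0.0,"rz":0.0,"gripper":1.0},
  {"tx":0.007,"ty":0.145,"tz":0.0,"rx":0.0,"ry":0.0,"rz":0.0,"gripper":1.0},
  {"tx":0.006,"ty":0.155,"tz":0.0,"rx":0.0,"ry":0.0,"rz":0.0,"gripper":1.0},
  {"tx":0.006,"ty":0.164,"tz":0.0,"rx":0.0,"ry":0.0,"rz":0.0,"gripper":1.0},
  {"tx":0.005,"ty":0.171,"tz":0.0,"rx":0.0,"ry":0.0,"rz":0.0,"gripper":1.0},
], grip_force=70)

```text
t: 6.25
tool_pos: [0.5587, -0.2241, 0.4772]
tcp_rot: [0.802, 0.597, -0.0, 0.0]
wrist_force: [-0.5, 1.0, -5.6]
grip_width: 0.0299
gripper_force: 69.7
```

Emit:
play_rows([
  {"tx":-0.001,"ty":0.007,"tz":0.0,"rx":0.0,"ry":0.0,"rz":0.0,"gripper":1.0},
  {"tx":-0.002,"ty":0.012,"tz":0.0,"rx":0.0,"ry":0.0,"rz":0.0,"gripper":1.0},
  {"tx":-0.003,"ty":0.017,"tz":0.0,"rx":0.0,"ry":0.0,"rz":0.0,"gripper":1.0},
  {"tx":-0.003,"ty":0.021,"tz":0.0,"rx":0.0,"ry":0.0,"rz":0.0,"gripper":1.0},
  {"tx":-0.004,"ty":0.025,"tz":0.0,"rx":0.0,"ry":0.0,"rz":0.0,"gripper":1.0},
  {"tx":-0.004,"ty":0.027,"tz":0.0,"rx":0.0,"ry":0.0,"rz":0.0,"gripper":1.0},
  {"tx":-0.005,"ty":0.029,"tz":0.0,"rx":0.0,"ry":0.0,"rz":0.0,"gripper":1.0},
  {"tx":-0.005,"ty":0.031,"tz":0.0,"rx":0.0,"ry":0.0,"rz":0.0,"gripper":1.0},
  {"tx":-0.005,"ty":0.032,"tz":0.0,"rx":0.0,"ry":0.0,"rz":0.0,"gripper":1.0},
  {"tx":-0.005,"ty":0.033,"tz":0.0,"rx":0.0,"ry":0.0,"rz":0.0,"gripper":1.0},
  {"tx":-0.006,"ty":0.034,"tz":0.0,"rx":0.0,"ry":0.0,"rz":0.0,"gripper":1.0},
  {"tx":-0.006,"ty":0.035,"tz":0.0,"rx":0.0,"ry":0.0,"rz":0.0,"gripper":1.0},
  {"tx":-0.006,"ty":0.036,"tz":0.0,"rx":0.0,"ry":0.0,"rz":0.0,"gripper":1.0},
  {"tx":-0.006,"ty":0.037,"tz":0.0,"rx":0.0,"ry":0.0,"rz":0.0,"gripper":1.0},
  {"tx":-0.006,"ty":0.037,"tz":0.0,"rx":0.0,"ry":0.0,"rz":0.0,"gripper":1.0},
  {"tx":-0.006,"ty":0.037,"tz":0.0,"rx":0.0,"ry":0.0,"rz":0.0,"gripper":1.0},
  {"tx":-0.006,"ty":0.038,"tz":0.0,"rx":0.0,"ry":0.0,"rz":0.0,"gripper":1.0},
  {"tx":-0.006,"ty":0.038,"tz":0.0,"rx":0.0,"ry":0.0,"rz":0.0,"gripper":1.0},
  {"tx":-0.006,"ty":0.038,"tz":0.0,"rx":0.0,"ry":0.0,"rz":0.0,"gripper":1.0},
  {"tx":-0.006,"ty":0.038,"tz":0.0,"rx":0.0,"ry":0.0,"rz":0.0,"gripper":1.0},
], grip_force=70)

```text
t: 7.92
tool_pos: [0.5722, -0.2306, 0.4772]
tcp_rot: [0.802, 0.597, -0.0, 0.0]
wrist_force: [-1.5, -1.2, -4.8]
grip_width: 0.03
gripper_force: 69.7
```

```bash
python3 - <<'E'
from jib import *
s=state();print(s["t"],s["tool_pos"],s["wrist_force"],theta())
o=[]
for i in range(6):
    for n in("top","wrist"):
        t=state()["t"];o.append((round(t,3),n,*phi(n,save=f"pics/e{n}.png" if i==5 else None)))
for x in o:print(x)
s=state();print(s["t"],s["tool_pos"],s["wrist_force"],theta())
t=cv2.imread("pics/etop.png");w=cv2.imread("pics/ewrist.png")
cv2.imwrite("pics/e1.png",np.hstack([cv2.resize(t[60:310,200:520],(400,312)),cv2.resize(w,(400,312))]))
E
```

```text
7.9167 [ 0.57216526 -0.23059935  0.47720352] [-1.51172474 -1.15949324 -4.75744545] 1.0808994232897726
(7.917, 'top', np.float64(0.03950530974821387), 228)
(7.967, 'wrist', np.float64(0.006522341886498273), 2610)
(8.017, 'top', np.float64(0.04200279049964867), 227)
(8.067, 'wrist', np.float64(0.0085691860513506), 2608)
(8.117, 'top', np.float64(0.0456795689267255), 228)
(8.167, 'wrist', np.float64(0.012181243270352443), 2607)
(8.217, 'top', np.float64(0.046986912334193526), 226)
(8.267, 'wrist', np.float64(0.01250058877565941), 2608)
(8.317, 'top', np.float64(0.04852057128930518), 227)
(8.367, 'wrist', np.float64(0.012544299281709017), 2611)
(8.417, 'top', np.float64(0.04843400275699233), 227)
(8.467, 'wrist', np.float64(0.012827408219311881), 2608)
8.5167 [ 0.57215431 -0.23058572  0.47719699] [-1.66756991 -1.86559051 -5.91263203] 1.0809723712536794
```

View pics/e1.png

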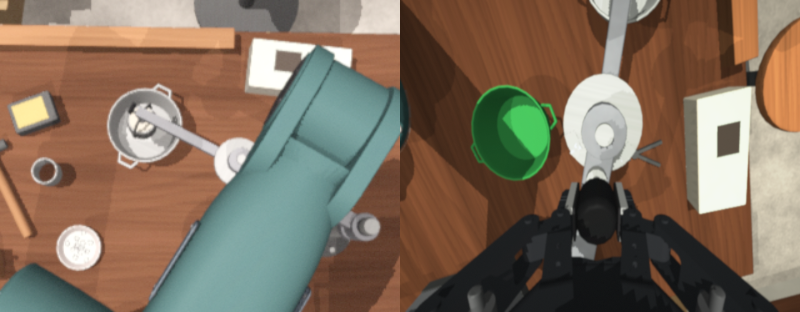

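The top crop shows the flask over the pan, near pixel (312,154) full-res, with the arms nearly straight. The wrist view shows the knob held at (598,210) and no finger near the outer arm. I'll watch the residual swing and measure centring.

Emit:
play_rows([
  {"tx":0.0,"ty":0.0,"tz":0.0,"rx":0.0,"ry":0.0,"rz":0.0,"gripper":1.0},
  {"tx":0.0,"ty":0.0,"tz":0.0,"rx":0.0,"ry":0.0,"rz":0.0,"gripper":1.0},
  {"tx":0.0,"ty":0.0,"tz":0.0,"rx":0.0,"ry":0.0,"rz":0.0,"gripper":1.0},
  {"tx":0.0,"ty":0.0,"tz":0.0,"rx":0.0,"ry":0.0,"rz":0.0,"gripper":1.0},
  {"tx":0.0,"ty":0.0,"tz":0.0,"rx":0.0,"ry":0.0,"rz":0.0,"gripper":1.0},
  {"tx":0.0,"ty":0.0,"tz":0.0,"rx":0.0,"ry":0.0,"rz":0.0,"gripper":1.0},
  {"tx":0.0,"ty":0.0,"tz":0.0,"rx":0.0,"ry":0.0,"rz":0.0,"gripper":1.0},
  {"tx":0.0,"ty":0.0,"tz":0.0,"rx":0.0,"ry":0.0,"rz":0.0,"gripper":1.0},
  {"tx":0.0,"ty":0.0,"tz":0.0,"rx":0.0,"ry":0.0,"rz":0.0,"gripper":1.0},
  {"tx":0.0,"ty":0.0,"tz":0.0,"rx":0.0,"ry":0.0,"rz":0.0,"gripper":1.0},
], grip_force=70)

```text
t: 9.35
tool_pos: [0.5722, -0.2306, 0.4772]
tcp_rot: [0.802, 0.597, -0.0, 0.0]
wrist_force: [-1.6, -2.1, -4.5]
grip_width: 0.0299
gripper_force: 69.7
```

```bash
python3 - <<'E'
from jib import *
o=[]
for i in range(16):
    t=state()["t"];o.append((round(t,3),round(float(phi("top",save="pics/ft.png")[0]),4)))
print(o)
c=camera("scene");t=camera("top");cv2.imwrite("pics/fs.png",c["color"])
f=np.r_[PAN,0];print(proj(t,[f+[0,0,z] for z in(.072,.091,.156,.196)]),proj(c,[f+[0,0,z] for z in(.072,.091,.156,.196)]))
a=cv2.resize(t["color"][110:210,265:365],(400,400),interpolation=3);b=cv2.resize(c["color"][200:300,250:350],(400,400),interpolation=3)
cv2.imwrite("pics/f1.png",np.hstack([a,b]));np.save("c.npy",[t,c],allow_pickle=True)
E
```

```text
[(9.35, 0.0184), (9.4, 0.0183), (9.45, 0.015), (9.5, 0.0126), (9.55, 0.0116), (9.6, 0.0115), (9.65, 0.0109), (9.7, 0.0093), (9.75, 0.0085), (9.8, 0.0082), (9.85, 0.0079), (9.9, 0.0084), (9.95, 0.0082), (10.0, 0.0082), (10.05, 0.0081), (10.1, 0.0082)]
[[315.17422788 159.45420496]
 [314.95180317 158.08905759]
 [314.13751607 153.09131309]
 [313.59097395 149.73687228]] [[299.49054529 257.57685065]
 [299.11632401 253.86994235]
 [297.7669867  240.5038675 ]
 [296.87911865 231.70894965]]
```

View pics/f1.png

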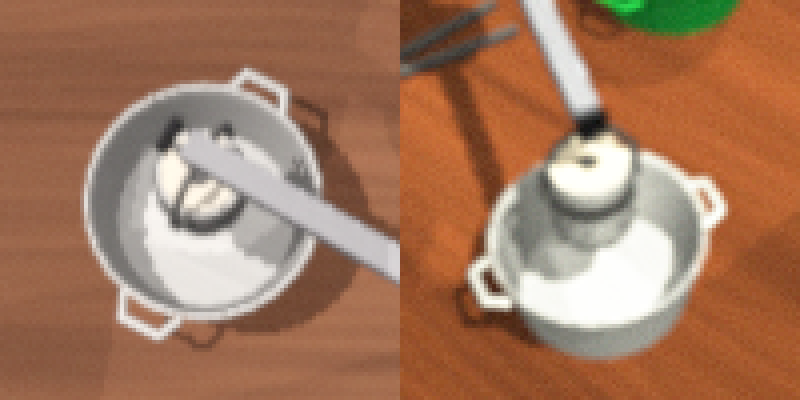

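```bash
python3 - <<'E'
from jib import *
t,c=np.load("c.npy",allow_pickle=True)
for a,b in(((315,156.3),(297.5,242.5)),((315,155.5),(297.3,241.8))):print(tri(t,a,c,b))
for n,k,(x0,y0,x1,y1) in((t,"t",(300,142,330,172)),(c,"s",(283,228,312,256))):
    h=cv2.cvtColor(n["color"],cv2.COLOR_BGR2HSV);B=n["color"].astype(int)
    m=((B[...,2]-B[...,0]>12)&(h[...,2]>140)).astype(np.uint8);print(k,blob(m,(x0,y0,x1,y1)))
th=theta();print(COL+.48*u(th),COL+.26*u(th)+.22*u(th+.02),PAN)
E
```

```text
(array([ 0.69082292, -0.00522184,  0.13994254]), np.float64(0.003949878279753322))
(array([ 0.69187244, -0.0051035 ,  0.14439746]), np.float64(0.003337546299447669))
t (array([312.30625, 156.175  ]), array([305, 147,  18,  17, 160], dtype=int32))
s (array([295.89538462, 236.63692308]), array([283, 228,  29,  23, 325], dtype=int32))
[ 0.69430129 -0.00142736] [6.90398101e-01 6.03516858e-04] [ 0.6948 -0.0018]
```

Two views place the flask about 5 mm from the pan centre with residual speed of about 0.01 m/s. Holding for over 5 s.

Emit:
play_rows([
  {"tx":0.0,"ty":0.0,"tz":0.0,"rx":0.0,"ry":0.0,"rz":0.0,"gripper":1.0},
  {"tx":0.0,"ty":0.0,"tz":0.0,"rx":0.0,"ry":0.0,"rz":0.0,"gripper":1.0},
  {"tx":0.0,"ty":0.0,"tz":0.0,"rx":0.0,"ry":0.0,"rz":0.0,"gripper":1.0},
  {"tx":0.0,"ty":0.0,"tz":0.0,"rx":0.0,"ry":0.0,"rz":0.0,"gripper":1.0},
  {"tx":0.0,"ty":0.0,"tz":0.0,"rx":0.0,"ry":0.0,"rz":0.0,"gripper":1.0},
  {"tx":0.0,"ty":0.0,"tz":0.0,"rx":0.0,"ry":0.0,"rz":0.0,"gripper":1.0},
  {"tx":0.0,"ty":0.0,"tz":0.0,"rx":0.0,"ry":0.0,"rz":0.0,"gripper":1.0},
  {"tx":0.0,"ty":0.0,"tz":0.0,"rx":0.0,"ry":0.0,"rz":0.0,"gripper":1.0},
  {"tx":0.0,"ty":0.0,"tz":0.0,"rx":0.0,"ry":0.0,"rz":0.0,"gripper":1.0},
  {"tx":0.0,"ty":0.0,"tz":0.0,"rx":0.0,"ry":0.0,"rz":0.0,"gripper":1.0},
  {"tx":0.0,"ty":0.0,"tz":0.0,"rx":0.0,"ry":0.0,"rz":0.0,"gripper":1.0},
  {"tx":0.0,"ty":0.0,"tz":0.0,"rx":0.0,"ry":0.0,"rz":0.0,"gripper":1.0},
  {"tx":0.0,"ty":0.0,"tz":0.0,"rx":0.0,"ry":0.0,"rz":0.0,"gripper":1.0},
  {"tx":0.0,"ty":0.0,"tz":0.0,"rx":0.0,"ry":0.0,"rz":0.0,"gripper":1.0},
  {"tx":0.0,"ty":0.0,"tz":0.0,"rx":0.0,"ry":0.0,"rz":0.0,"gripper":1.0},
  {"tx":0.0,"ty":0.0,"tz":0.0,"rx":0.0,"ry":0.0,"rz":0.0,"gripper":1.0},
  {"tx":0.0,"ty":0.0,"tz":0.0,"rx":0.0,"ry":0.0,"rz":0.0,"gripper":1.0},
  {"tx":0.0,"ty":0.0,"tz":0.0,"rx":0.0,"ry":0.0,"rz":0.0,"gripper":1.0},
  {"tx":0.0,"ty":0.0,"tz":0.0,"rx":0.0,"ry":0.0,"rz":0.0,"gripper":1.0},
  {"tx":0.0,"ty":0.0,"tz":0.0,"rx":0.0,"ry":0.0,"rz":0.0,"gripper":1.0},
], grip_force=70)

```text
t: 11.92
tool_pos: [0.5722, -0.2306, 0.4772]
tcp_rot: [0.802, 0.597, 0.0, 0.0]
wrist_force: [-2.5, -2.8, -4.9]
grip_width: 0.0301
gripper_force: 69.7
```

Emit:
play_rows([
  {"tx":0.0,"ty":0.0,"tz":0.0,"rx":0.0,"ry":0.0,"rz":0.0,"gripper":1.0},
  {"tx":0.0,"ty":0.0,"tz":0.0,"rx":0.0,"ry":0.0,"rz":0.0,"gripper":1.0},
  {"tx":0.0,"ty":0.0,"tz":0.0,"rx":0.0,"ry":0.0,"rz":0.0,"gripper":1.0},
  {"tx":0.0,"ty":0.0,"tz":0.0,"rx":0.0,"ry":0.0,"rz":0.0,"gripper":1.0},
  {"tx":0.0,"ty":0.0,"tz":0.0,"rx":0.0,"ry":0.0,"rz":0.0,"gripper":1.0},
  {"tx":0.0,"ty":0.0,"tz":0.0,"rx":0.0,"ry":0.0,"rz":0.0,"gripper":1.0},
  {"tx":0.0,"ty":0.0,"tz":0.0,"rx":0.0,"ry":0.0,"rz":0.0,"gripper":1.0},
  {"tx":0.0,"ty":0.0,"tz":0.0,"rx":0.0,"ry":0.0,"rz":0.0,"gripper":1.0},
  {"tx":0.0,"ty":0.0,"tz":0.0,"rx":0.0,"ry":0.0,"rz":0.0,"gripper":1.0},
  {"tx":0.0,"ty":0.0,"tz":0.0,"rx":0.0,"ry":0.0,"rz":0.0,"gripper":1.0},
  {"tx":0.0,"ty":0.0,"tz":0.0,"rx":0.0,"ry":0.0,"rz":0.0,"gripper":1.0},
  {"tx":0.0,"ty":0.0,"tz":0.0,"rx":0.0,"ry":0.0,"rz":0.0,"gripper":1.0},
  {"tx":0.0,"ty":0.0,"tz":0.0,"rx":0.0,"ry":0.0,"rz":0.0,"gripper":1.0},
  {"tx":0.0,"ty":0.0,"tz":0.0,"rx":0.0,"ry":0.0,"rz":0.0,"gripper":1.0},
  {"tx":0.0,"ty":0.0,"tz":0.0,"rx":0.0,"ry":0.0,"rz":0.0,"gripper":1.0},
  {"tx":0.0,"ty":0.0,"tz":0.0,"rx":0.0,"ry":0.0,"rz":0.0,"gripper":1.0},
  {"tx":0.0,"ty":0.0,"tz":0.0,"rx":0.0,"ry":0.0,"rz":0.0,"gripper":1.0},
  {"tx":0.0,"ty":0.0,"tz":0.0,"rx":0.0,"ry":0.0,"rz":0.0,"gripper":1.0},
  {"tx":0.0,"ty":0.0,"tz":0.0,"rx":0.0,"ry":0.0,"rz":0.0,"gripper":1.0},
  {"tx":0.0,"ty":0.0,"tz":0.0,"rx":0.0,"ry":0.0,"rz":0.0,"gripper":1.0},
], grip_force=70)

```text
t: 13.58
tool_pos: [0.5722, -0.2306, 0.4772]
tcp_rot: [0.802, 0.597, -0.0, -0.0]
wrist_force: [-1.0, -3.0, -4.7]
grip_width: 0.0302
gripper_force: 69.7
```

Emit:
play_rows([
  {"tx":0.0,"ty":0.0,"tz":0.0,"rx":0.0,"ry":0.0,"rz":0.0,"gripper":1.0},
  {"tx":0.0,"ty":0.0,"tz":0.0,"rx":0.0,"ry":0.0,"rz":0.0,"gripper":1.0},
  {"tx":0.0,"ty":0.0,"tz":0.0,"rx":0.0,"ry":0.0,"rz":0.0,"gripper":1.0},
  {"tx":0.0,"ty":0.0,"tz":0.0,"rx":0.0,"ry":0.0,"rz":0.0,"gripper":1.0},
  {"tx":0.0,"ty":0.0,"tz":0.0,"rx":0.0,"ry":0.0,"rz":0.0,"gripper":1.0},
  {"tx":0.0,"ty":0.0,"tz":0.0,"rx":0.0,"ry":0.0,"rz":0.0,"gripper":1.0},
  {"tx":0.0,"ty":0.0,"tz":0.0,"rx":0.0,"ry":0.0,"rz":0.0,"gripper":1.0},
  {"tx":0.0,"ty":0.0,"tz":0.0,"rx":0.0,"ry":0.0,"rz":0.0,"gripper":1.0},
  {"tx":0.0,"ty":0.0,"tz":0.0,"rx":0.0,"ry":0.0,"rz":0.0,"gripper":1.0},
  {"tx":0.0,"ty":0.0,"tz":0.0,"rx":0.0,"ry":0.0,"rz":0.0,"gripper":1.0},
  {"tx":0.0,"ty":0.0,"tz":0.0,"rx":0.0,"ry":0.0,"rz":0.0,"gripper":1.0},
  {"tx":0.0,"ty":0.0,"tz":0.0,"rx":0.0,"ry":0.0,"rz":0.0,"gripper":1.0},
  {"tx":0.0,"ty":0.0,"tz":0.0,"rx":0.0,"ry":0.0,"rz":0.0,"gripper":1.0},
  {"tx":0.0,"ty":0.0,"tz":0.0,"rx":0.0,"ry":0.0,"rz":0.0,"gripper":1.0},
  {"tx":0.0,"ty":0.0,"tz":0.0,"rx":0.0,"ry":0.0,"rz":0.0,"gripper":1.0},
  {"tx":0.0,"ty":0.0,"tz":0.0,"rx":0.0,"ry":0.0,"rz":0.0,"gripper":1.0},
  {"tx":0.0,"ty":0.0,"tz":0.0,"rx":0.0,"ry":0.0,"rz":0.0,"gripper":1.0},
  {"tx":0.0,"ty":0.0,"tz":0.0,"rx":0.0,"ry":0.0,"rz":0.0,"gripper":1.0},
  {"tx":0.0,"ty":0.0,"tz":0.0,"rx":0.0,"ry":0.0,"rz":0.0,"gripper":1.0},
  {"tx":0.0,"ty":0.0,"tz":0.0,"rx":0.0,"ry":0.0,"rz":0.0,"gripper":1.0},
], grip_force=70)

```text
t: 15.25
tool_pos: [0.5722, -0.2305, 0.4772]
tcp_rot: [0.802, 0.597, 0.0, 0.0]
wrist_force: [-1.5, -3.3, -4.8]
grip_width: 0.0299
gripper_force: 69.7
```

```bash
python3 - <<'E'
from jib import *
from bench import close_job
o=[round(float(phi("top")[0]),4) for i in range(6)];s=state();print(o,s["t"],s["tool_pos"],s["wrist_force"],s["grip_width"])
if max(map(abs,o))<.07 and s["wrist_force"][2]<-3: print(close_job())
E
```

```text
[0.0203, 0.0202, 0.0214, 0.0208, 0.0209, 0.0202] 15.55 [ 0.57215723 -0.23056326  0.47720025] [-1.64612175 -2.76024    -3.92080973] 0.030059973658101043
the job is handed in; nothing more can be done
None
```

The job is handed in at 15.6 s with the knob held up: the flask hung nearly still over the steel pan for more than five seconds, about 5 mm off centre by camera, but the judge's verdict was not shown.

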